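# Shut the draught shield and tare the balance

## Task

Tare the laboratory balance with the empty dish on its pan: first push the glass top door of its draught shield gently shut by the finger lip (towards the robot, all the way), then press the tare key, the wide bar at the right-hand end of the key row as you face the balance, lightly down with the fingertips, and draw back clear so that it comes up again. Do not press the other three keys, do not lean hard on the balance, and leave the dish, the weight, the tweezers and the crucible where they are.

Things in the scene. Friction and masses are not known exactly. Their poses are not given: they have to be found in the camera images.
- balance: Laboratory balance fixed to the bench, white housing 300 mm deep (its x), 200 mm wide (its y). Origin: centre of its underside; +x from the front (keys) to the back, +y to the left seen from the robot, z up. The panel at the front rises to the back at 12 deg, from 34 mm high at x = -150 mm to 55 mm at x = -50 mm, with a blank display behind the keys. Pushing it with over 30 N is leaning hard.
- pan_centre (a point): Centre of the top of the round steel pan, 90 mm across, 70 mm above the bench, at x = 40 mm, y = 0 of the balance. It is inside a square glass draught shield that stands on x -45 to 125 mm, y -87 to 87 mm of the balance; the shield's rails are 159 mm high.
- top_door (a joint): Sliding glass top door of the draught shield, in a grey frame 170 mm by 156 mm, 4 mm thick; value in m: 0 = fully shut, 0.095 = fully open; it opens towards the back (the balance's +x), overhanging the shield, and shuts towards the front. Starts partly open. It slides with about 1.2 N of friction, stays where it is left and ends on a rigid stop at 0.
- lip_top (a point): Centre of the top edge of the door's finger lip, 177 mm above the bench: an upright bar 70 mm wide (balance's y), 10 mm thick (balance's x), 20 mm high above the door's glass. It moves with the door; with the door shut it is at x = -30 mm, y = 0 of the balance. The glass behind it is free, so fingertips can push its back face.
- tare_key (a joint): Tare key, sprung: value in m, 0 = up, 0.004 = fully down; it moves square to the panel (12 deg off vertical, down and to the back). It takes about 0.8 N to start and 3 N to reach the bottom, which is rigid; more than half way down counts as pressed.
- tare_key_top (a point): Centre of the top face of the tare key: a white bar 40 mm wide (balance's y) by 15 mm (along the panel), standing 6 mm proud of the panel; at x = -129 mm, y = -58 mm, z = 44 mm of the balance. The panel around it is free for 40 mm on the left to the next key and 20 mm on the right to the edge.
- print_key (a joint): The next key to the left of the tare key, a square cap 15 by 16 mm; same travel and spring; must stay up.
- print_key_top (a point): Centre of the top face of that square key, at y = 2 mm of the balance.
- menu_key (a joint): The second square key, further left, at y = 40 mm of the balance; must stay up.
- power_key (a joint): The small round key, 16 mm across, at the left-hand end of the row, at y = 78 mm of the balance; must stay up.
- dish: Loose round aluminium weighing dish, 60 mm across and 15 mm high, 20 g, standing on the pan inside the shield; origin at the centre of its underside.
- weight: Loose 200 g steel check weight with a knob, 31 mm across, 54 mm high, standing on the bench beside the balance; origin at the centre of its underside.
- tweezers: Loose steel tweezers 135 mm long, 9 mm high, lying on the bench beside the balance; origin under their middle, x along them.
- crucible: Loose small white porcelain crucible with its lid, 48 mm across, 45 mm high, standing on the bench beside the balance; origin at the centre of its underside.
Mind the look-alikes: they are no part of the job. There is more than one size of the weight; the job needs the smaller.

How it is judged:
On the way, in this order (a step that is already met when the one before it is completed fails the run):
1. the top door is pushed shut (within 5 mm) (value of joint top_door below 0.005 m), for 0.2 s.
2. the tare key is pressed more than half way down, with the door shut (value of joint tare_key above 0.002 m and value of joint top_door below 0.005 m), for 0.05 s.
At the end, for the whole second after the job is handed in: The top door is shut to within 5 mm, all four keys are up again (within 1 mm), the dish is on the pan, and the dish, weight, tweezers and crucible are upright, at rest and within 10 mm of where they started (value of joint top_door below 0.005 m and value of joint each of tare_key, print_key, menu_key, power_key below 0.001 m and horizontal distance between dish and pan_centre below 0.02 m and distance of each of dish, weight, tweezers, crucible from where it was at the start of the episode below 0.01 m and angle between each of dish, weight, tweezers, crucible's own z axis and vertical below 0.1 rad and linear speed of each of dish, weight, tweezers, crucible below 0.02 m/s); the robot touches nothing.
It fails at once if another key was pressed (more than 1.5 mm) (value of joint any of print_key, menu_key, power_key above 0.0015 m).
It fails at once if the tare key was pressed (more than 1.5 mm) while the top door was still open (value of joint tare_key above 0.0015 m and value of joint top_door above 0.006 m).
It fails at once if the top door was slammed shut (faster than 0.35 m/s) (velocity of joint top_door below -0.35 m/s).
It fails at once if the balance was leaned on with more than 30 N (contact force between the arm and balance above 30 N).
It fails at once if the dish, weight, tweezers or crucible was lifted, carried or pushed more than 10 mm (distance of any of dish, weight, tweezers, crucible from where it was at the start of the episode above 0.01 m).
It also fails if it takes over 42 s, if anything falls off the work surface, if the arm or the gripper's body presses on something with over 40 N, if the wrist force passes 120 N, or if a joint passes its speed limit or range.

## Robot

A 6-joint arm with a two-finger parallel gripper is mounted at the origin on the work surface. World frame = base frame: x ahead of the robot, y to its left, z up, the work surface at z = 0. Lengths are in m, angles in rad, forces in N, time in s.
With the tool pointing down it reaches from about 0.35 to 0.925 m from the base axis. Payload 6.4 kg.
Tool frame: the origin (TCP) lies on the centre line of the jaws, within the pads' length; the fingertips stand 22 mm ahead of it and the grasp point (between the pads) lies 3 mm ahead of it; z points along the fingers, y is the line along which they close (so a half turn about z gives the same grasp; the last joint's range is limited). The gripper opens to 94 mm and grips with 3 to 60 N. Pads are 16 mm wide; open, the fingers measure 119 mm over their backs; the gripper's body (75 mm by 177 mm) begins 78 mm behind the grasp point.
Start: joints at [-1.382, 0.245, 1.558, -0, 1.339, -0.174], TCP at [0.231, -0.608, 0.227] pointing down, gripper open.
Joint ranges: [-3.13, 3.13], [-1.02, 2.26], [0.13, 2.54], [-0.95, 4.09], [0.21, 2.88], [-2.74, 2.74]. Speed limits (rad/s): [2.57, 2.57, 3.14, 3.14, 3.14, 3.14].

## Interface

Orientations are given as a rotation vector (axis times angle).
In Python, from plant import * gives the robot as it stands. The module is installed in compiled form; this text tells all that it offers.
- The arm moves only by the shell command python3 -m handwheel 'ROWS' [OPENING]. ROWS is JSON, a list of rows, each an object of numbers: "x", "y", "z": the shift along the tool's x, y, z in mm; "twist": the turn about the tool's z in degrees. A call has 1 to 8 rows; each row is the pose to reach, as a shift and turn from the pose commanded when the call began, along the tool's axes at that moment; what a row does not reach only later rows make up. A row lasts 1/8 s, in which the tool goes at most 62.5 mm and 10.7 degrees, less where a joint would pass 70% of its speed; a pose out of reach is approached as far as the arm can. A call with a gripper value outside its range is refused whole. OPENING is the opening in per cent of the stroke, from 0 (shut) to 100 (fully open), set as the call begins (- or left out, the last holds). The fingers move at their own pace and stop on an object; the grip force is fixed at half the most. Time passes only in rows, so rows that repeat a pose let the fingers close. It gives the time, the measured TCP pose, the force, the opening and the grip force at its end, in the units of the state.
- state(): the state, without advancing time (a new reading comes with each control period).
- get_image(name): name is "side" or "top" or "wrist"; returns a dict with "img" (384x512x3 uint8, red, green, blue), "z_map" (384x512 float32, m along the optical axis (not along the pixel's ray), 0 where there is no reading), "vfov" (degrees; the focal length in pixels is half the picture's height over the tangent of half this angle, whatever the lens; pixels are square), "cx", "cy" (the principal point, pixels), "view" (4x4, takes a point from world to camera coordinates); the wrist camera has in their place "T_tool_cam" (4x4, takes a point from camera to tool coordinates, whose origin is the TCP and whose axes are the flange's). Camera axes: x right, y down, z forward; pixel columns grow to the right and rows downward; lengths in m; the calibration is good to about 2 mm. A picture is of the moment at which its call begins: read the wrist's pose just before it.
- finish_job(): hands the job in; it is judged then, once.
The state is a dict: "time": time; "q": joint angles; "qvel": joint speeds; "tau": joint torques, N m; "eef_pos": TCP position; "orientation": TCP orientation; "ft_force": force on the tool from outside, world axes, zero at the start; "wrist_torque": the same for the moment, N m; "gripper_width": finger opening in m; "gripper_force": force on a finger pad.
Only numpy, scipy, OpenCV 4.12 (cv2) and the standard library are available. Lean on these libraries where they do the work, as an engineer would, in place of code of your own. Each camera call takes 0.05 s, during which the arm holds its last target. There are 200 camera calls.

## Working session

There is one attempt and no reset: what is moved stays moved. The work goes in short steps, Python scripts to look and compute and a shell command to move; the robot and the scene stay as the last step left them, time stands still between calls to the robot, and variables do not carry over. Pictures are saved under pics/ and viewed, at most 10 in all, crops included, and the job is handed in when it is done.

```bash
mkdir -p pics
cat > h.py <<'E'
from plant import *
import numpy as np, cv2
def cam(n):
    s=state(); d=get_image(n); f=d["img"].shape[0]/2/np.tan(np.radians(d["vfov"])/2)
    if n=="wrist":
        T=np.eye(4);T[:3,:3]=cv2.Rodrigues(np.array(s["orientation"],float))[0];T[:3,3]=s["eef_pos"]
        M=T@d["T_tool_cam"]
    else: M=np.linalg.inv(d["view"])
    v,u=np.indices(d["z_map"].shape); z=d["z_map"]
    P=np.stack([(u-d["cx"])*z/f,(v-d["cy"])*z/f,z,np.ones_like(z)],-1)@M.T
    d["P"]=P[...,:3];d["M"]=M;d["f"]=f;return d
def save(n,d,s=None):
    im=cv2.cvtColor(d["img"],cv2.COLOR_RGB2BGR)
    cv2.imwrite("pics/"+n+".png",im if s is None else s(im))
def ray(d,u,v,h):
    r=d["M"][:3,:3]@np.array([(u-d["cx"])/d["f"],(v-d["cy"])/d["f"],1]);o=d["M"][:3,3]
    return o+r*(h-o[2])/r[2]
E
python3 - <<'E'
from h import *
for n in("top","side"):
    d=cam(n);save(n,d);np.savez("pics/"+n,P=d["P"],img=d["img"],M=d["M"],f=d["f"],cx=d["cx"],cy=d["cy"])
    print(n,d["M"].round(3).tolist(),d["f"])
s=state();print(s["time"],s["eef_pos"],s["orientation"],s["gripper_width"])
R=cv2.Rodrigues(np.array(s["orientation"],float))[0];print(R.round(3))
E
```

```text
top [[0.027, -0.982, 0.186, 0.456], [-0.998, -0.036, -0.046, 0.051], [0.051, -0.184, -0.982, 0.837], [0.0, 0.0, 0.0, 1.0]] 375.96735936698326
side [[-0.94, -0.218, 0.261, 0.358], [-0.34, 0.632, -0.697, 0.59], [-0.013, -0.744, -0.668, 0.676], [0.0, 0.0, 0.0, 1.0]] 413.23843075965334
0.1 [ 0.23056698 -0.60719552  0.22647843] [-3.08838025e+00 -5.66410035e-01  4.78802628e-05] 0.09367765254247887
[[ 0.935  0.355 -0.   ]
 [ 0.355 -0.935  0.002]
 [ 0.    -0.002 -1.   ]]
```

View pics/top.png

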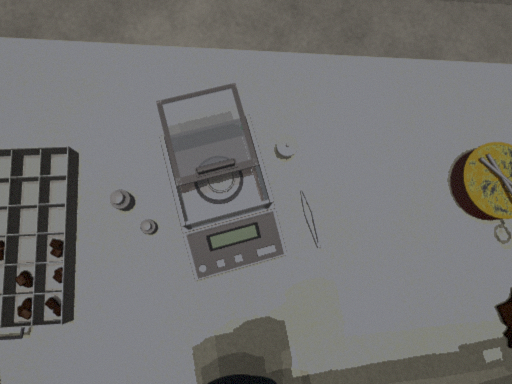

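View pics/side.png

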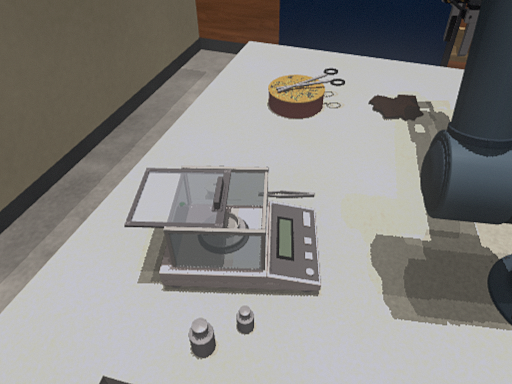

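Top view: the balance is at about (225,190). The key row has the round power key at (203,268), square keys at (221,263) and (239,258), and the wide tare bar at (266,251), which is the right-hand end. The lip is at (216,166) and the tweezers at (310,220). The crucible is at (287,148), and the two weights at (120,199) and (148,226) aren't needed. The side view agrees. Next is one enlarged crop to confirm, plus the measurements.

Run:
```python
from h import *
z=np.load("pics/top.npz");d={k:z[k] for k in z};im=d["img"];P=d["P"]
c=cv2.cvtColor(im[75:290,150:330],cv2.COLOR_RGB2BGR);cv2.imwrite("pics/crop.png",cv2.resize(c,None,fx=2.7,fy=2.7,interpolation=cv2.INTER_CUBIC))
g=cv2.cvtColor(im,cv2.COLOR_RGB2GRAY)
pts={}
for n,(u,v),h in(("power",(203,268),.044),("menu",(221,263),.044),("print",(239,258),.044),("tare",(266,251),.044)):
    w=g[v-9:v+10,u-13:u+14].astype(np.uint8);t,b=cv2.threshold(w,0,255,cv2.THRESH_OTSU)
    k,L,S,C=cv2.connectedComponentsWithStats(b);l=L[9,13];cc=C[l]+[u-13,v-9]
    p=ray(d,*cc,h);pts[n]=p;print(n,cc.round(1),S[l],p.round(4),P[v,u].round(4))
y=pts["power"]-pts["tare"];print("len",np.linalg.norm(y[:2]))
a=np.arctan2(-y[0],y[1]);R=np.array([[np.cos(a),-np.sin(a)],[np.sin(a),np.cos(a)]])
o=np.mean([pts[n][:2]-R@[-.129,yy] for n,yy in(("power",.078),("menu",.04),("print",.002),("tare",-.058))],0)
print("yaw",np.degrees(a),"origin",o)
for n,q in(("lipshut",(-.03,0)),("pan",(.04,0)),("tare",(-.129,-.058))):print(n,o+R@q)
# lip: cloud points near 0.177 in balance frame
B=(P[...,:2]-o)@R;m=(P[...,2]>.17)&(P[...,2]<.183)&(abs(B[...,1])<.05)&(B[...,0]>-.06)&(B[...,0]<.1)
print("lip",m.sum(),B[m].min(0),np.median(B[m],0),B[m].max(0),np.median(P[m],0))
print("liptop ray bal",(ray(d,216,166,.177)[:2]-o)@R)
```

```text
power [202.2 268. ] [ 9  6  7  7 42] [0.4325 0.1168 0.044 ] [0.4326 0.1151 0.0438]
menu [220.4 262.8] [ 9  5  8  8 50] [0.444  0.0801 0.044 ] [0.4436 0.0788 0.0417]
print [238.1 257.9] [ 8  5  9  9 53] [0.4549 0.0438 0.044 ] [0.4548 0.042  0.0439]
tare [265.8 250. ] [  4   3  19  11 125] [ 0.4726 -0.0132  0.044 ] [ 0.4706 -0.0138  0.0426]
len 0.13608770084039767
yaw 17.160067695032946 origin [0.57886124 0.08012177]
lipshut [0.55019671 0.07127051]
pan [0.61708061 0.09192346]
tare [ 0.47271622 -0.01335675]
lip 231 [ 0.03627662 -0.03495392] [4.07607573e-02 2.63534349e-05] [0.04711795 0.03444644] [0.61803432 0.09230741 0.17536267]
liptop ray bal [ 0.0387605  -0.00121989]
```

View pics/crop.png

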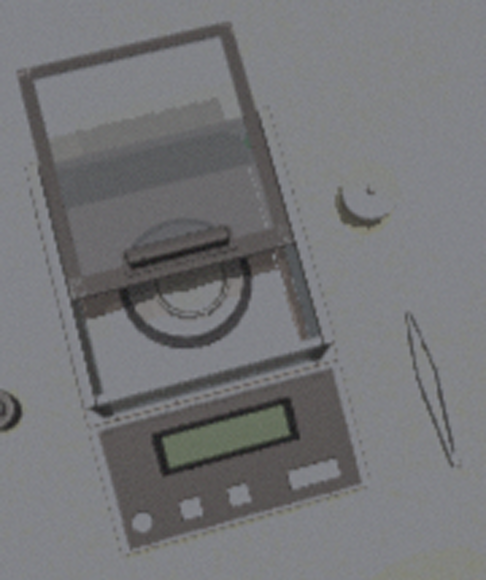

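The crop confirms it: the tare key is the wide bar at the right-hand end, and the lip is 40 mm ahead of the balance origin, so the door is about 70 mm open. The key row measures 136 mm, which matches the given size. I'll shut the fingers, raise the tool and travel to behind the lip.

```bash
python3 -m handwheel '[{"x":15,"y":-10,"z":-20},{"x":50,"y":-40,"z":-40},{"x":90,"y":-70,"z":-40},{"x":130,"y":-103,"z":-40},{"x":170,"y":-135,"z":-40},{"x":210,"y":-166,"z":-40},{"x":250,"y":-198,"z":-40},{"x":290,"y":-230,"z":-40}]' 0
python3 -m handwheel '[{"x":40,"y":-32},{"x":80,"y":-63},{"x":120,"y":-95},{"x":160,"y":-127},{"x":200,"y":-158,"twist":1},{"x":240,"y":-190,"twist":2},{"x":280,"y":-222,"twist":3},{"x":310,"y":-246,"twist":3.6}]'
python3 -m handwheel '[{"x":25,"y":-20},{"x":40,"y":-32},{"x":40,"y":-32}]'
cat > w.py <<'E'
from h import *
s=state();o=np.array([.57886,.08012]);a=np.radians(17.16);Rb=np.array([[np.cos(a),-np.sin(a)],[np.sin(a),np.cos(a)]])
R=cv2.Rodrigues(np.array(s["orientation"],float))[0]
print("t",s["time"],"bal xy mm",((s["eef_pos"][:2]-o)@Rb*1000).round(1),"tip z",(s["eef_pos"][2]+R[2,2]*.022).round(4),"yaw",np.degrees(np.arctan2(R[1,0],R[0,0])).round(2),R[:,2].round(4),s["ft_force"],s["gripper_width"])
E
python3 w.py
```

```text
t 0.1 bal xy mm [-535.6 -554. ] tip z 0.2045 yaw 20.79 [-3.0e-04  1.7e-03 -1.0e+00] [ 0.19821872 -0.52269805  0.44405896] 0.09367765254247887invalid input
invalid input
invalid input
```

Refused, presumably because each row needs all four keys.

```bash
python3 -m handwheel '[{"x":15,"y":-10,"z":-20,"twist":0},{"x":50,"y":-40,"z":-40,"twist":0},{"x":90,"y":-70,"z":-40,"twist":0},{"x":130,"y":-103,"z":-40,"twist":0},{"x":170,"y":-135,"z":-40,"twist":0},{"x":210,"y":-166,"z":-40,"twist":0},{"x":250,"y":-198,"z":-40,"twist":0},{"x":290,"y":-230,"z":-40,"twist":0}]' 0; python3 w.py
```

```text
time: 1.1
eef_pos: [0.4206, -0.288, 0.2671]
orientation: [-3.09, -0.566, 0.0]
ft_force: [-0.4, 0.1, 0.1]
gripper_width: 0.0173
gripper_force: 0.0
t 1.1 bal xy mm [-259.8 -305.1] tip z 0.2451 yaw 20.77 [-3.e-04  4.e-04 -1.e+00] [-0.41705352  0.0896525   0.07958662] 0.017339231539923228
```

```bash
python3 -m handwheel '[{"x":40,"y":-32,"z":0,"twist":0},{"x":80,"y":-63,"z":0,"twist":0},{"x":120,"y":-95,"z":0,"twist":0},{"x":160,"y":-127,"z":0,"twist":0},{"x":200,"y":-158,"z":0,"twist":1},{"x":240,"y":-190,"z":0,"twist":2},{"x":280,"y":-222,"z":0,"twist":3},{"x":310,"y":-246,"z":0,"twist":3.6}]'
python3 -m handwheel '[{"x":25,"y":-20,"z":0,"twist":0},{"x":45,"y":-36,"z":0,"twist":0},{"x":45,"y":-36,"z":0,"twist":0},{"x":45,"y":-36,"z":0,"twist":0}]'
python3 w.py
```

```text
time: 2.1
eef_pos: [0.6231, 0.0522, 0.2668]
orientation: [-3.106, -0.471, 0.001]
ft_force: [-0.1, 0.2, 0.5]
gripper_width: 0.0001
gripper_force: 0.0
time: 2.6
eef_pos: [0.6546, 0.0974, 0.267]
orientation: [3.106, 0.469, -0.002]
ft_force: [-0.1, -1.1, -0.6]
gripper_width: -0.0
gripper_force: 0.0
t 2.6 bal xy mm [77.4 -5.8] tip z 0.245 yaw 17.17 [-1.e-03 -3.e-04 -1.e+00] [-0.13944562 -1.12810236 -0.59855886] -4.814922616520737e-06
```

```bash
python3 -m handwheel '[{"x":0,"y":-6,"z":15,"twist":0},{"x":0,"y":-6,"z":35,"twist":0},{"x":0,"y":-6,"z":55,"twist":0},{"x":0,"y":-6,"z":70,"twist":0},{"x":0,"y":-6,"z":77,"twist":0},{"x":0,"y":-6,"z":77,"twist":0}]'
python3 w.py
python3 - <<'E'
from h import *
d=cam("side");save("s2",d,lambda im:cv2.resize(im[100:330,80:360],None,fx=2.5,fy=2.5))
E
```

```text
time: 3.35
eef_pos: [0.6532, 0.1036, 0.1899]
orientation: [-3.106, -0.469, 0.001]
ft_force: [0.2, 0.6, -0.1]
gripper_width: 0.0005
gripper_force: 0.0
t 3.35 bal xy mm [77.9  0.5] tip z 0.1679 yaw 17.19 [-8.e-04  0.e+00 -1.e+00] [ 0.15030024  0.62854359 -0.06397607] 0.00047811178021528916
```

View pics/s2.png

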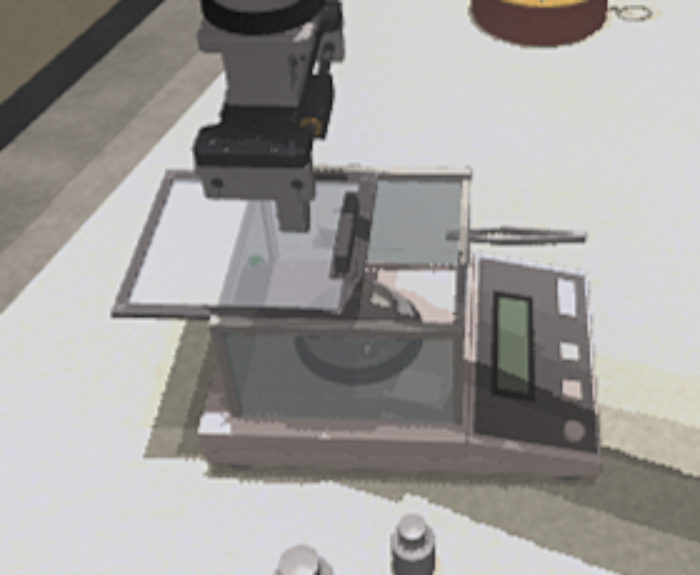

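The closed fingertips, at crop (293,228), are over the free glass just behind the lip (345,235) and in line with it. I'll push gently towards the robot.

```bash
python3 -m handwheel '[{"x":-8,"y":0,"z":0,"twist":0},{"x":-16,"y":0,"z":0,"twist":0},{"x":-24,"y":0,"z":0,"twist":0},{"x":-32,"y":0,"z":0,"twist":0},{"x":-42,"y":0,"z":0,"twist":0},{"x":-52,"y":0,"z":0,"twist":0},{"x":-62,"y":0,"z":0,"twist":0},{"x":-70,"y":0,"z":0,"twist":0}]';python3 w.py
python3 -m handwheel '[{"x":-6,"y":0,"z":0,"twist":0},{"x":-12,"y":0,"z":0,"twist":0},{"x":-16,"y":0,"z":0,"twist":0},{"x":-18,"y":0,"z":0,"twist":0},{"x":-20,"y":0,"z":0,"twist":0},{"x":-20,"y":0,"z":0,"twist":0}]';python3 w.py
```

```text
time: 4.4
eef_pos: [0.5858, 0.0828, 0.1906]
orientation: [3.106, 0.469, 0.0]
ft_force: [1.2, 1.4, 0.5]
gripper_width: 0.0003
gripper_force: 0.7
t 4.4 bal xy mm [7.4 0.5] tip z 0.1686 yaw 17.18 [ 2.e-04  0.e+00 -1.e+00] [1.21718972 1.37070508 0.50739268] 0.0003128049667633937
time: 5.15
eef_pos: [0.5671, 0.077, 0.1903]
orientation: [3.106, 0.469, -0.001]
ft_force: [-0.0, 0.4, 0.8]
gripper_width: 0.0006
gripper_force: 0.2
t 5.15 bal xy mm [-12.2   0.5] tip z 0.1683 yaw 17.19 [-7.e-04 -2.e-04 -1.e+00] [-0.03938914  0.36874848  0.79373337] 0.0005778727137572127
```

```bash
python3 -m handwheel '[{"x":-1,"y":0,"z":0,"twist":0},{"x":-2,"y":0,"z":0,"twist":0},{"x":-3,"y":0,"z":0,"twist":0},{"x":-3,"y":0,"z":0,"twist":0}]';python3 w.py
python3 - <<'E'
from h import *
z=np.load("pics/top.npz")
o=np.array([.57886,.08012]);a=np.radians(17.16);R=np.array([[np.cos(a),-np.sin(a)],[np.sin(a),np.cos(a)]])
for n in("top","side"):
    d=cam(n);P=d["P"];B=(P[...,:2]-o)@R
    m=(P[...,2]>.171)&(P[...,2]<.181)&(abs(B[...,1])<.034)&(abs(B[...,1])>.016)&(B[...,0]>-.06)&(B[...,0]<.06)
    print(n,m.sum(),np.percentile(B[m][:,0],[5,50,95]) if m.any() else 0)
E
```

```text
time: 5.65
eef_pos: [0.5642, 0.0761, 0.1903]
orientation: [3.106, 0.469, -0.001]
ft_force: [0.6, -0.1, -1.1]
gripper_width: 0.0006
gripper_force: 0.4
t 5.65 bal xy mm [-15.2   0.5] tip z 0.1683 yaw 17.19 [-5.e-04 -1.e-04 -1.e+00] [ 0.59586371 -0.10370623 -1.13558845] 0.0005901880409643252
top 23 [-0.0337084  -0.03143201 -0.02792247]
side 56 [-0.03424789 -0.02995943 -0.02521486]
```

Lip is near shut now; I'll creep forward until the stop is felt.

```bash
for i in 1 2; do python3 -m handwheel '[{"x":-0.5,"y":0,"z":0,"twist":0},{"x":-1,"y":0,"z":0,"twist":0},{"x":-1,"y":0,"z":0,"twist":0}]' >/dev/null;python3 w.py;done
```

```text
t 6.125 bal xy mm [-16.    0.5] tip z 0.1684 yaw 17.18 [-2.e-04  0.e+00 -1.e+00] [ 1.39895448  0.29600945 -0.97147762] 0.00020821912854917412
t 6.5 bal xy mm [-16.2   0.5] tip z 0.1685 yaw 17.18 [ 2.2e-03  6.0e-04 -1.0e+00] [ 5.49132222  1.70471306 -3.56917771] 0.00041755078895709826
```

The stop is felt at 5.7 N and the geometry agrees, so the door is shut. I'll back off, lift and go over the tare key.

```bash
python3 -m handwheel '[{"x":1,"y":0,"z":0,"twist":0},{"x":6,"y":0,"z":0,"twist":0},{"x":10,"y":0,"z":0,"twist":0},{"x":10,"y":0,"z":-15,"twist":0},{"x":10,"y":0,"z":-35,"twist":0},{"x":0,"y":10,"z":-45,"twist":0},{"x":-20,"y":20,"z":-45,"twist":0},{"x":-45,"y":30,"z":-45,"twist":0}]';python3 w.py
python3 -m handwheel '[{"x":-25,"y":10,"z":0,"twist":0},{"x":-50,"y":20,"z":0,"twist":0},{"x":-65,"y":26,"z":0,"twist":0},{"x":-71,"y":28.5,"z":0,"twist":0},{"x":-71,"y":28.5,"z":25,"twist":0},{"x":-71,"y":28.5,"z":55,"twist":0},{"x":-71,"y":28.5,"z":80,"twist":0},{"x":-71,"y":28.5,"z":100,"twist":0}]';python3 w.py
python3 -m handwheel '[{"x":0,"y":0,"z":20,"twist":0},{"x":0,"y":0,"z":35,"twist":0},{"x":0,"y":0,"z":35,"twist":0}]';python3 w.py
python3 - <<'E'
from h import *
d=cam("side");save("s3",d,lambda im:cv2.resize(im[100:330,120:400],None,fx=2.5,fy=2.5))
o=np.array([.57886,.08012]);a=np.radians(17.16);R=np.array([[np.cos(a),-np.sin(a)],[np.sin(a),np.cos(a)]])
for n in("top","side"):
    d=cam(n);P=d["P"];B=(P[...,:2]-o)@R
    m=(P[...,2]>.171)&(P[...,2]<.181)&(abs(B[...,1])<.034)&(B[...,0]>-.06)&(B[...,0]<.06)
    print(n,m.sum(),np.percentile(B[m][:,0],[5,50,95]) if m.any() else 0)
E
```

```text
time: 7.5
eef_pos: [0.5278, 0.0326, 0.2365]
orientation: [3.106, 0.469, 0.002]
ft_force: [0.4, 0.3, -0.5]
gripper_width: 0.0005
gripper_force: 0.0
t 7.5 bal xy mm [-62.8 -30.4] tip z 0.2145 yaw 17.19 [ 1.1e-03 -5.0e-04 -1.0e+00] [ 0.36641359  0.29802447 -0.48508734] 0.00045793557210596257
time: 8.5
eef_pos: [0.469, -0.0144, 0.1345]
orientation: [-3.106, -0.47, 0.001]
ft_force: [-0.3, -0.4, 0.1]
gripper_width: 0.0005
gripper_force: 0.0
t 8.5 bal xy mm [-132.9  -57.9] tip z 0.1125 yaw 17.21 [-6.e-04  3.e-04 -1.e+00] [-0.28705411 -0.44063829  0.11616803] 0.00046730291260675704
time: 8.88
eef_pos: [0.4684, -0.0143, 0.0995]
orientation: [-3.105, -0.47, 0.003]
ft_force: [0.2, -0.4, 0.6]
gripper_width: 0.0004
gripper_force: 0.0
t 8.875 bal xy mm [-133.4  -57.6] tip z 0.0775 yaw 17.2 [-2.3e-03  7.0e-04 -1.0e+00] [ 0.19897421 -0.40732054  0.64827294] 0.00043711242893111277
top 222 [-0.03476741 -0.03039298 -0.02583429]
side 137 [-0.03465625 -0.0304556  -0.02581839]
```

View pics/s3.png

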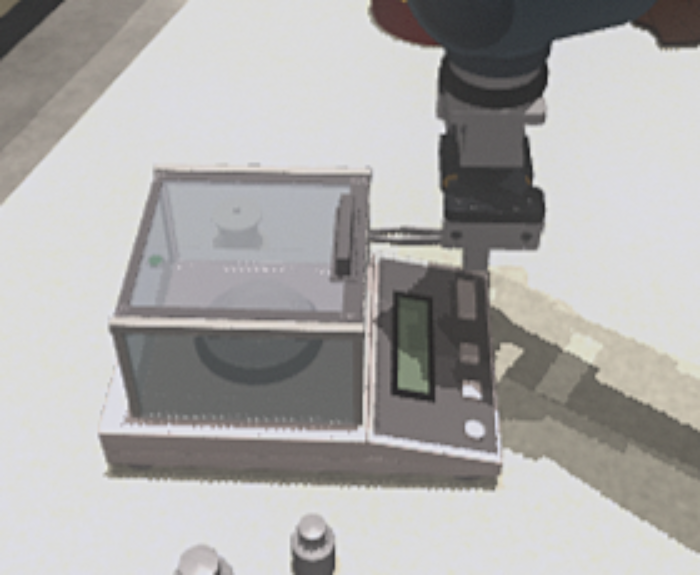

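The door is shut, with the lip at -30 mm in both views. The fingertips are above the tare key at crop (467,298). I'll lower until contact is felt.

```bash
python3 -m handwheel '[{"x":0,"y":0,"z":12,"twist":0},{"x":0,"y":0,"z":22,"twist":0},{"x":0,"y":0,"z":29,"twist":0},{"x":0,"y":0,"z":31,"twist":0},{"x":0,"y":0,"z":32,"twist":0},{"x":0,"y":0,"z":32,"twist":0}]'>/dev/null;python3 w.py
for i in 1 2; do python3 -m handwheel '[{"x":0,"y":0,"z":0.5,"twist":0},{"x":0,"y":0,"z":1,"twist":0},{"x":0,"y":0,"z":1,"twist":0}]' >/dev/null;python3 w.py;done
```

```text
t 9.775 bal xy mm [-132.7  -58.2] tip z 0.0467 yaw 17.19 [ 4.e-04 -1.e-04 -1.e+00] [ 0.47312288  0.06631545 -0.21197213] 0.0007348261924115375
t 10.15 bal xy mm [-132.7  -58.2] tip z 0.0457 yaw 17.19 [ 6.e-04 -1.e-04 -1.e+00] [-0.47902243 -0.70446329  0.55645368] 0.0003174146124583592
t 10.525 bal xy mm [-132.7  -58.2] tip z 0.0446 yaw 17.19 [ 6.e-04 -1.e-04 -1.e+00] [ 0.82337156 -0.31135354  1.40846675] 0.0007144834347911298
```

```bash
for i in 1 2; do python3 -m handwheel '[{"x":0,"y":0,"z":0.5,"twist":0},{"x":0,"y":0,"z":1,"twist":0},{"x":0,"y":0,"z":1,"twist":0}]' >/dev/null;python3 w.py;done
```

```text
t 10.9 bal xy mm [-132.8  -58.2] tip z 0.0436 yaw 17.18 [ 4.e-04 -1.e-04 -1.e+00] [0.92784242 0.12602356 2.39398515] 5.572568070945984e-05
t 11.275 bal xy mm [-132.8  -58.1] tip z 0.0425 yaw 17.19 [ 4.e-04 -1.e-04 -1.e+00] [ 1.37474072 -0.52415256  2.91979289] 0.000458666708780947
```

```bash
for i in 1 2; do python3 -m handwheel '[{"x":0,"y":0,"z":0.5,"twist":0},{"x":0,"y":0,"z":0.8,"twist":0},{"x":0,"y":0,"z":0.8,"twist":0}]' >/dev/null;python3 w.py;done
```

```text
t 11.65 bal xy mm [-132.8  -58.1] tip z 0.0417 yaw 17.19 [ 3.e-04 -1.e-04 -1.e+00] [ 0.87415286 -0.26121377  3.74755867] 0.0008107926221983536
t 12.025 bal xy mm [-132.6  -58.2] tip z 0.0413 yaw 17.19 [ 3.e-04 -0.e+00 -1.e+00] [1.07948653 1.4529855  6.38756533] 0.0004399334333397744
```

The bottom is felt at 6.4 N: the key is down. I'll draw back clear and check.

```bash
python3 -m handwheel '[{"x":0,"y":0,"z":-2,"twist":0},{"x":0,"y":0,"z":-8,"twist":0},{"x":0,"y":0,"z":-20,"twist":0},{"x":0,"y":0,"z":-40,"twist":0},{"x":-15,"y":0,"z":-65,"twist":0},{"x":-30,"y":0,"z":-90,"twist":0},{"x":-40,"y":0,"z":-100,"twist":0},{"x":-40,"y":0,"z":-100,"twist":0}]' ;python3 w.py
python3 - <<'E'
from h import *
d=cam("side");save("s4",d,lambda im:cv2.resize(im[100:350,120:400],None,fx=2.4,fy=2.4))
o=np.array([.57886,.08012]);a=np.radians(17.16);R=np.array([[np.cos(a),-np.sin(a)],[np.sin(a),np.cos(a)]])
P=d["P"];B=(P[...,:2]-o)@R
m=(P[...,2]>.171)&(P[...,2]<.181)&(abs(B[...,1])<.034)&(B[...,0]>-.06)&(B[...,0]<.06);print("lip",np.median(B[m][:,0]))
for n,y,w in(("tare",-.058,.015),("print",.002,.005),("menu",.04,.005),("power",.078,.005)):
    m=(abs(B[...,0]+.129)<.005)&(abs(B[...,1]-y)<w)&(P[...,2]<.06);print(n,np.median(P[m][:,2]).round(4))
E
```

```text
time: 13.02
eef_pos: [0.4308, -0.0265, 0.1638]
orientation: [3.106, 0.469, 0.002]
ft_force: [0.8, 0.3, -0.7]
gripper_width: 0.0006
gripper_force: 0.0
t 13.025 bal xy mm [-173.   -58.2] tip z 0.1418 yaw 17.16 [ 1.7e-03 -6.0e-04 -1.0e+00] [ 0.80419267  0.28592532 -0.70994372] 0.0005733605875756964
lip -0.030513351024657995
tare 0.0439
print 0.0436
menu 0.0442
power 0.0444
```

View pics/s4.png

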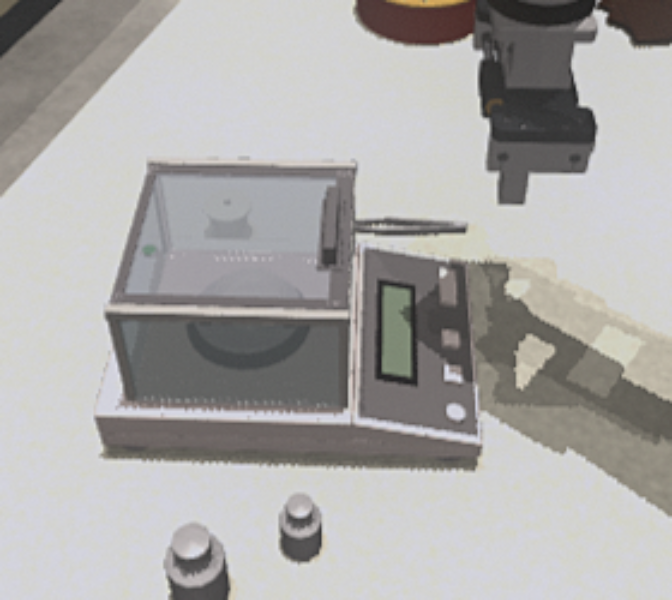

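The door is shut, all four keys are up at 44 mm, and the arm is clear at crop (512,190). The loose things haven't moved. Handing in.

```bash
python3 -c "
from plant import *
print(finish_job())"
```

```text
the job is handed in; nothing more can be done
None
```

I pushed the door shut, pressed the tare key to its stop at about 6 N, drew the arm back clear and handed the job in; the last check showed the lip at its shut position and all four keys up, but the hand-in returned no verdict.

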